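# Count to the third gap and shelve the tin

## Task

Counting from the end of the divider rack where the pot of stirring sticks stands, touch the price tickets of the first, second and third gaps with a fingertip, one after another in that order, and touch no ticket beyond the third. Then push the small tin along the table into that third gap until it stands against the back plate, and leave it there upright. Only push the tin, never lift or tip it, and do not shift the things standing around.

Things in the scene. Friction and masses are not known exactly. Their poses are not given: they have to be found in the camera images.
- divider_rack: fixed steel rack 452 mm long with six equal gaps in a row, open at the top and to its -x side (robot side), no floor. Origin at table height, mid-length, on the front face of the 42 mm high back plate; x into the plate, y along the rack, z up. Gap middles at y = 185, 111, 37, -37, -111, -185 mm; clear width 68 mm; dividers 3 mm thick, 18 mm high, reach 64 mm forward of the back plate
- price_rail: sprung price rail that runs along the rack's top just behind the back plate and carries the six tickets, 12 mm apart. Origin under its middle, 44 mm up. Pressed, it goes down 6 mm at most: it starts to give at about 1 N and is at its stop at about 4 to 5 N. Touch with the fingers shut, so that only one ticket is touched at first
- ticket_A (a point): blank white price ticket of gap A (solid price_rail_c1; A is the gap at the rack's +y end, F the one at its -y end), a 20 x 62 x 4 mm plate; this point is the centre of its TOP face, 56 mm above the table and 15 mm behind the back plate's front face, in line with the middle of the gap; axes as the rack's
- ticket_B (a point): blank white price ticket of gap B (solid price_rail_c2; A is the gap at the rack's +y end, F the one at its -y end), a 20 x 62 x 4 mm plate; this point is the centre of its TOP face, 56 mm above the table and 15 mm behind the back plate's front face, in line with the middle of the gap; axes as the rack's
- ticket_C (a point): blank white price ticket of gap C (solid price_rail_c3; A is the gap at the rack's +y end, F the one at its -y end), a 20 x 62 x 4 mm plate; this point is the centre of its TOP face, 56 mm above the table and 15 mm behind the back plate's front face, in line with the middle of the gap; axes as the rack's
- ticket_D (a point): blank white price ticket of gap D (solid price_rail_c4; A is the gap at the rack's +y end, F the one at its -y end), a 20 x 62 x 4 mm plate; this point is the centre of its TOP face, 56 mm above the table and 15 mm behind the back plate's front face, in line with the middle of the gap; axes as the rack's
- ticket_E (a point): blank white price ticket of gap E (solid price_rail_c5; A is the gap at the rack's +y end, F the one at its -y end), a 20 x 62 x 4 mm plate; this point is the centre of its TOP face, 56 mm above the table and 15 mm behind the back plate's front face, in line with the middle of the gap; axes as the rack's
- ticket_F (a point): blank white price ticket of gap F (solid price_rail_c6; A is the gap at the rack's +y end, F the one at its -y end), a 20 x 62 x 4 mm plate; this point is the centre of its TOP face, 56 mm above the table and 15 mm behind the back plate's front face, in line with the middle of the gap; axes as the rack's
- tin: the small flat paint tin, an upright steel cylinder with plain white label, 60 mm across, 46 mm high, about 200 g; loose, stands on the table in front of the rack, short of the dividers. Origin at the centre of its underside, z up. Push it low (it tips if pushed above about 40 mm). Against the back plate its centre is 30 mm in front of the plate's front face
- stick_pot: dark steel pot with flat wooden stirring sticks standing in it, 70 mm across, pot 85 mm and sticks to about 160 mm high; loose, stands beyond one end of the rack (either end) about 320 mm from its middle: the end to count from. Origin at the centre of its underside. Not to be shifted
- big_tin: large paint tin, 96 mm across, 115 mm high, loose, beyond the other end of the rack. Origin at the centre of its underside. Not to be shifted
- brush: paint brush lying on the table to the right, about 200 mm long, 42 mm wide, 20 mm high, loose. Origin mid-length under it. Not to be shifted
- jar: lidded jar, 48 mm across, 90 mm high, loose, on the table to the left. Origin at the centre of its underside. Not to be shifted

How it is judged:
On the way, in this order (a step that is already met when the one before it is completed fails the run):
1. a fingertip touches the ticket of the first gap, counted from the stick pot's end (((y of stick_pot in the frame of divider_rack above 0 m and contact force between the fingers and price_rail_c1 above 0.3 N) or (not (y of stick_pot in the frame of divider_rack above 0 m) and contact force between the fingers and price_rail_c6 above 0.3 N))), for 0.05 s.
2. a fingertip touches the ticket of the second gap, counted from the stick pot's end (((y of stick_pot in the frame of divider_rack above 0 m and contact force between the fingers and price_rail_c2 above 0.3 N) or (not (y of stick_pot in the frame of divider_rack above 0 m) and contact force between the fingers and price_rail_c5 above 0.3 N))), for 0.05 s.
3. a fingertip touches the ticket of the third gap, counted from the stick pot's end (((y of stick_pot in the frame of divider_rack above 0 m and contact force between the fingers and price_rail_c3 above 0.3 N) or (not (y of stick_pot in the frame of divider_rack above 0 m) and contact force between the fingers and price_rail_c4 above 0.3 N))), for 0.05 s.
4. the small tin stands in the third gap, against the back plate (x of tin in the frame of divider_rack above -0.035 m and height (world z) of tin below 0.006 m and angle between tin's own z axis and vertical below 0.1 rad and ((y of stick_pot in the frame of divider_rack above 0 m and y of tin in the frame of divider_rack between 0.027 and 0.047 m) or (not (y of stick_pot in the frame of divider_rack above 0 m) and y of tin in the frame of divider_rack between -0.047 and -0.027 m))), for 0.2 s.
At the end, for the whole second after the job is handed in: The small tin stands upright (within 0.1 rad) on the table in the third gap from the stick pot's end (centre within 10 mm of the gap's middle), no more than 5 mm short of touching the back plate, at rest; the stick pot, big tin, brush and jar are within 20 mm of where they stood (all of step 4 and linear speed of tin below 0.01 m/s and distance of each of stick_pot, big_tin, brush, jar from where it was at the start of the episode below 0.02 m).
It fails at once if a ticket beyond the third is touched ((y of stick_pot in the frame of divider_rack above 0 m and (contact force between the fingers and price_rail_c4 above 0.3 N or contact force between the fingers and price_rail_c5 above 0.3 N or contact force between the fingers and price_rail_c6 above 0.3 N)) or (not (y of stick_pot in the frame of divider_rack above 0 m) and (contact force between the fingers and price_rail_c1 above 0.3 N or contact force between the fingers and price_rail_c2 above 0.3 N or contact force between the fingers and price_rail_c3 above 0.3 N))).
It fails at once if the small tin is lifted off the table (height (world z) of tin above 0.012 m).
It fails at once if the small tin is tipped (angle between tin's own z axis and vertical above 0.4 rad).
It fails at once if a thing standing around is shifted by more than 20 mm (distance of any of stick_pot, big_tin, brush, jar from where it was at the start of the episode above 0.02 m).
It also fails if it takes over 72 s, if anything falls off the work surface, if the arm or the gripper's body presses on something with over 40 N, if the wrist force passes 120 N, or if a joint passes its speed limit or range.

## Robot

A 6-joint arm with a two-finger parallel gripper is mounted at the origin on the work surface. World frame = base frame: x ahead of the robot, y to its left, z up, the work surface at z = 0. Lengths are in m, angles in rad, forces in N, time in s.
With the tool pointing down it reaches from about 0.225 to 0.875 m from the base axis. Payload 3.4 kg.
Tool frame: the origin (TCP) lies on the centre line of the jaws, within the pads' length; the fingertips stand 17 mm ahead of it and the grasp point (between the pads) lies 2 mm behind it; z points along the fingers, y is the line along which they close (so a half turn about z gives the same grasp; the last joint's range is limited). The gripper opens to 85 mm and grips with 20 to 120 N. Pads are 22 mm wide; open, the fingers measure 114 mm over their backs; the gripper's body (76 mm by 85 mm) begins 54 mm behind the grasp point. The pads swing forward as they close: fully open they stand 13 mm farther back than shut.
Start: joints at [-1.384, 0.276, 1.505, -0, 1.361, -0.121], TCP at [0.174, -0.548, 0.248] pointing down, gripper open.
Joint ranges: [-2.89, 2.89], [-0.75, 2.08], [0.22, 2.7], [-1.18, 4.32], [0.11, 2.71], [-2.7, 2.7]. Speed limits (rad/s): [2.57, 2.57, 3.14, 3.14, 3.14, 3.14].

## Interface

Orientations are given as a unit quaternion [w, x, y, z].
In Python, from rig import manip gives the robot as it stands.
- The arm moves only by the tool move_arm, never from a script. Its argument "steps" is one flat list of numbers, 7 for each row, row after row: the turn, a rotation vector about the world's x, y, z normalised to -1 to 1, where 1 is 360 degrees, then the shift along the world's x, y, z normalised to -1 to 1, where 1 is 1 m, then the opening, from -1 (shut) to 1 (fully open). A call has exactly 10 rows; each row is the pose to reach, as a shift and turn from the pose commanded when the call began, turning the shorter way round; what a row does not reach only later rows make up. A row lasts 1/10 s, in which the tool goes at most 50 mm and 8.59 degrees, less where a joint would pass 70% of its speed; a pose out of reach is approached as far as the arm can. A call with a number of a shift or a turn outside -1 to 1 is refused whole. A call with a gripper value outside its range is refused whole. The fingers move at their own pace and stop on an object; "squeeze" is the grip in N (left out, the last holds). Time passes only in rows, so rows that repeat a pose let the fingers close, or fill a call up. It gives the time, the measured TCP pose, the force, the opening and the grip force at its end, in the units of the state.
- manip.get_state(): the state, without advancing time (a new reading comes with each control period).
- manip.get_image(name): name is "side" or "top"; returns a dict with "pixels" (420x560x3 uint8, blue, green, red), "fx", "fy", "cx", "cy" (pixels), "R" (3x3) and "t" (3): a world point X has camera coordinates R X + t. Camera axes: x right, y down, z forward; pixel columns grow to the right and rows downward; lengths in m; the calibration is good to about 2 mm. A picture is of the moment at which its call begins. There is no depth.
- manip.sign_off(): hands the job in; it is judged then, once.
The state is a dict: "clock": time; "qpos": joint angles; "qd": joint speeds; "effort": joint torques, N m; "position": TCP position; "ee_rot": TCP orientation; "contact_force": force on the tool from outside, world axes, zero at the start; "moment": the same for the moment, N m; "width": finger opening in m; "gripper_force": force on a finger pad.
Only numpy, scipy, OpenCV 4.12 (cv2) and the standard library are available. Lean on these libraries where they do the work, as an engineer would, in place of code of your own. Each camera call takes 0.05 s, during which the arm holds its last target. There are 200 camera calls.

## Working session

There is one attempt and no reset: what is moved stays moved. The work goes in short steps, Python scripts to look and compute and a tool call to move; the robot and the scene stay as the last step left them, time stands still between calls to the robot, and variables do not carry over. Pictures are saved under pics/ and viewed, at most 10 in all, crops included, and the job is handed in when it is done.

Besides the shell and the picture viewer there is one more tool, called after "Emit:" as a command line: name --argument value ..., lists and objects as JSON in quotes. move_arm: Moves the arm, as the interface text tells. Scaled input: -1 to 1 covers 1 m each way for a shift and 360 degrees each way for a turn. Its arguments: {"type":"object","properties":{"steps":{"type":"array"},"squeeze":{"type":"number"}},"required":["steps"]}

```bash
mkdir -p pics
cat > h.py <<'E'
import numpy as np, cv2
from rig import manip
def ray(im,u,v,z):
    R=np.array(im["R"]);t=np.array(im["t"]);c=-R.T@t
    d=R.T@np.array([(u-im["cx"])/im["fx"],(v-im["cy"])/im["fy"],1]);return c+d*(z-c[2])/d[2]
def proj(im,X):
    p=np.array(im["R"])@np.array(X)+np.array(im["t"]);return im["fx"]*p[0]/p[2]+im["cx"],im["fy"]*p[1]/p[2]+im["cy"]
E
python3 - <<'E'
from h import *
import pickle
for n in("top","side"):
    im=manip.get_image(n);cv2.imwrite(f"pics/{n}0.png",im["pixels"]);pickle.dump(im,open(n+"0.pkl","wb"));print(n,-np.array(im["R"]).T@np.array(im["t"]),im["fx"])
s=manip.get_state();print(s["clock"],s["position"],s["ee_rot"],s["width"],s["contact_force"])
E
```

```text
top [ 0.24070892 -0.01845443  1.43696475] 516.6592437465221
side [0.34182236 1.05773316 0.74944922] 442.58574818342197
0.1 [ 0.17411724 -0.54755031  0.24752117] [-8.18590652e-04  9.88178051e-01  1.53308407e-01 -4.27880386e-05] 0.08490696317063212 [ 0.05093694  0.53276525 -0.93069866]
```

View pics/top0.png

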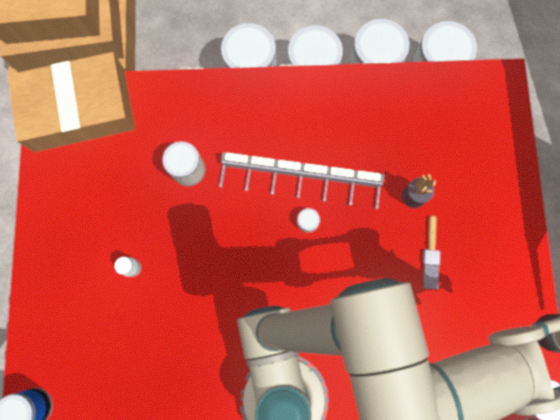

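View pics/side0.png

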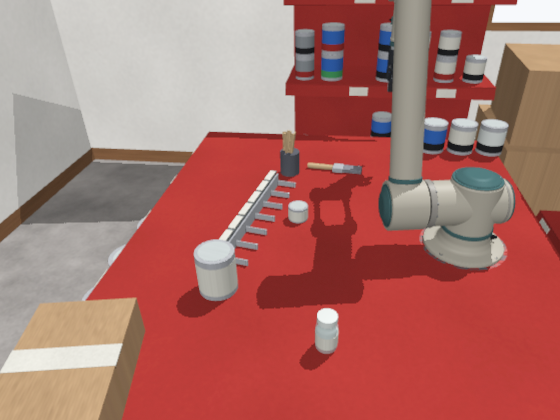

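The top view has the pot at (421,190), right of the rack, which is the -y end. So the order is F (370,180), E (343,174), D (316,169). The tin is at (308,219), and the big tin (183,160), jar (125,266) and brush (432,250) are all clear of the rack.

Run:
```python
from h import *
import pickle
im=pickle.load(open("top0.pkl","rb"));g=im["pixels"]
m=(g.min(2)>175).astype(np.uint8)
roi=np.zeros_like(m);roi[145:235,215:392]=1
n,_,st,c=cv2.connectedComponentsWithStats(m*roi)
T=[]
for i in range(1,n):
    if st[i,4]>15:
        p=ray(im,*c[i],.056 if c[i][1]<195 else .046);print(st[i],c[i].round(1),p.round(4))
        if c[i][1]<195 and st[i,4]>60:T.append(p)
T=np.array(sorted(T,key=lambda p:-p[1]));print(np.diff(T,axis=0).round(4))
k=np.arange(len(T));py=np.polyfit(k,T[:,1],1);px=np.polyfit(k,T[:,0],1)
yaw=np.arctan2(px[0],-py[0]);print("pitch",np.hypot(px[0],py[0]),"yaw(rack) y-dir",-px[0],-py[0])
s=im;print("pot",ray(im,421,192,.085),"jar",ray(im,123,265,.09),"brush",ray(im,432,255,.01))
cv2.imwrite("pics/crop.png",cv2.resize(g[140:240,210:400],None,fx=4,fy=4,interpolation=cv2.INTER_CUBIC))
im=pickle.load(open("side0.pkl","rb"));g=im["pixels"]
cv2.imwrite("pics/crops.png",cv2.resize(g[160:280,210:330],None,fx=5,fy=5,interpolation=cv2.INTER_CUBIC))
```

```text
[223 153  26  13 239] [235.8 158.5] [0.6466 0.1104 0.056 ]
[250 156  25  13 229] [261.8 161.9] [0.6344 0.0385 0.056 ]
[272 160  33  14 245] [288.8 165.9] [ 0.6208 -0.036   0.056 ]
[303 164  79  20 714] [342.1 173.1] [ 0.5956 -0.1821  0.056 ]
[298 209  21  22 364] [308.2 219.2] [ 0.4714 -0.0843  0.046 ]
[[-0.0122 -0.0719  0.    ]
 [-0.0136 -0.0745  0.    ]
 [-0.0252 -0.1461  0.    ]]
pitch 0.096640807777295 yaw(rack) y-dir 0.01667603566606278 0.09519115275230301
pot [ 0.52926165 -0.38632144  0.085     ] jar [0.35818313 0.40465798 0.09      ] brush [ 0.36712471 -0.42236139  0.01      ]
```

View pics/crop.png

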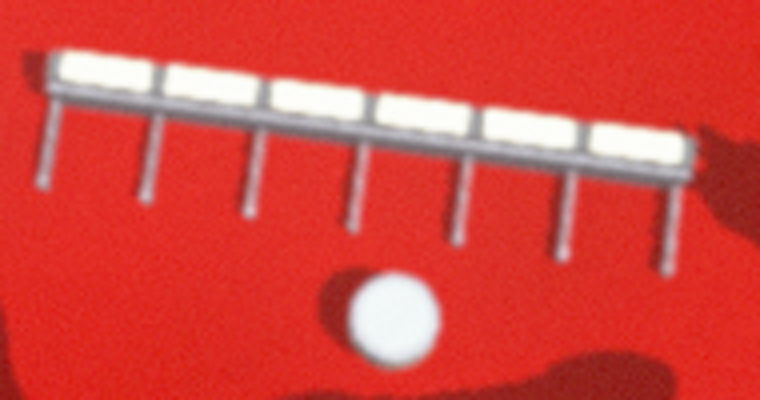

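Emit:
move_arm --steps '[0,0,-0.0764,0.409,0.294,0,-1,0,0,-0.0764,0.409,0.294,0,-1,0,0,-0.0764,0.409,0.294,0,-1,0,0,-0.0764,0.409,0.294,0,-1,0,0,-0.0764,0.409,0.294,0,-1,0,0,-0.0764,0.409,0.294,0,-1,0,0,-0.0764,0.409,0.294,0,-1,0,0,-0.0764,0.409,0.294,0,-1,0,0,-0.0764,0.409,0.294,0,-1,0,0,-0.0764,0.409,0.294,0,-1]' --squeeze 20

```text
clock: 1.1
position: [0.5734, -0.2603, 0.2479]
ee_rot: [-0.0, 0.996, -0.086, -0.0]
contact_force: [0.3, -0.5, 0.6]
width: 0.0003
gripper_force: 0.0
```

Emit:
move_arm --steps '[0,0,0,0.003,0.002,-0.03,-1,0,0,0,0.003,0.002,-0.06,-1,0,0,0,0.003,0.002,-0.09,-1,0,0,0,0.003,0.002,-0.12,-1,0,0,0,0.003,0.002,-0.14,-1,0,0,0,0.003,0.002,-0.15,-1,0,0,0,0.003,0.002,-0.15,-1,0,0,0,0.003,0.002,-0.15,-1,0,0,0,0.003,0.002,-0.15,-1,0,0,0,0.003,0.002,-0.15,-1]'

```text
clock: 2.1
position: [0.5759, -0.2604, 0.0997]
ee_rot: [0.001, 0.996, -0.086, 0.001]
contact_force: [0.6, -1.1, 0.7]
width: -0.0003
gripper_force: 0.0
```

Run:
```python
from h import *
s=manip.get_state();p=np.array(s["position"]);print(p,s["ee_rot"],s["contact_force"])
im=manip.get_image("side");g=im["pixels"];tip=p-[0,0,.017]
a=[proj(im,tip),proj(im,[.583,-.2542,.056]),proj(im,[.5957,-.1813,.056]),proj(im,[.6084,-.1084,.056]),proj(im,[.4714,-.0843,.046])]
print(a)
x=cv2.resize(g[110:290,190:370],None,fx=3.3,fy=3.3,interpolation=cv2.INTER_CUBIC)
for u,v in a: cv2.circle(x,(int((u-190+.5)*3.3),int((v-110+.5)*3.3)),3,(255,0,255),-1)
cv2.imwrite("pics/s1.png",x)
```

```text
[ 0.57585356 -0.26039296  0.09971317] [ 5.97583653e-04  9.96291129e-01 -8.60367712e-02  1.14136394e-03] [ 0.60807565 -1.13027006  0.69628245]
[(np.float64(272.7581829325575), np.float64(166.93877647332602)), (np.float64(270.6594474451207), np.float64(174.77464453758677)), (np.float64(263.1748021651615), np.float64(184.97411960848194)), (np.float64(255.04708580257636), np.float64(196.04992044108286)), (np.float64(297.9517977775224), np.float64(205.153303852056))]
```

View pics/s1.png

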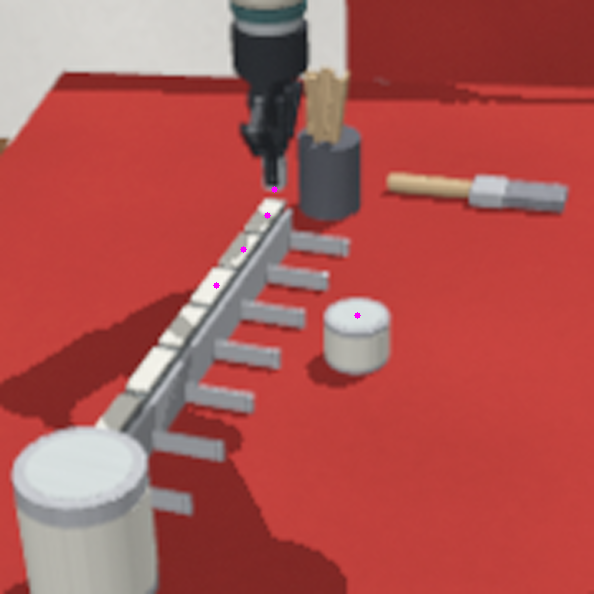

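The projected ticket and tin points sit on the tickets and on the tin lid, so both views agree. The fingertip is above F at (273,187) in the crop. Pressing F now.

Emit:
move_arm --steps '[0,0,0,0.007,0.006,0,-1,0,0,0,0.007,0.006,-0.01,-1,0,0,0,0.007,0.006,-0.02,-1,0,0,0,0.007,0.006,-0.026,-1,0,0,0,0.007,0.006,-0.029,-1,0,0,0,0.007,0.006,-0.031,-1,0,0,0,0.007,0.006,-0.031,-1,0,0,0,0.007,0.006,-0.031,-1,0,0,0,0.007,0.006,-0.031,-1,0,0,0,0.007,0.006,-0.031,-1]'

```text
clock: 3.15
position: [0.582, -0.2538, 0.0675]
ee_rot: [-0.0, 0.996, -0.086, -0.0]
contact_force: [-1.8, 2.4, 4.5]
width: -0.0003
gripper_force: 2.2
```

Emit:
move_arm --steps '[0,0,0,0,0,0.02,-1,0,0,0,0,0,0.03,-1,0,0,0,0.007,0.036,0.03,-1,0,0,0,0.0135,0.0725,0.03,-1,0,0,0,0.0135,0.0725,0.03,-1,0,0,0,0.0135,0.0725,0.015,-1,0,0,0,0.0135,0.0725,0.005,-1,0,0,0,0.0135,0.0725,0.001,-1,0,0,0,0.0135,0.0725,0.001,-1,0,0,0,0.0135,0.0725,0.001,-1]'

```text
clock: 4.15
position: [0.5959, -0.1819, 0.0688]
ee_rot: [0.0, 0.996, -0.086, 0.0]
contact_force: [-0.5, 1.0, 3.5]
width: -0.0002
gripper_force: 1.8
```

Emit:
move_arm --steps '[0,0,0,0,0,0,-1,0,0,0,0,0,0.02,-1,0,0,0,0,0,0.03,-1,0,0,0,0.006,0.036,0.03,-1,0,0,0,0.0125,0.073,0.03,-1,0,0,0,0.0125,0.073,0.03,-1,0,0,0,0.0125,0.073,0.015,-1,0,0,0,0.0125,0.073,0.005,-1,0,0,0,0.0125,0.073,0,-1,0,0,0,0.0125,0.073,0,-1]'

```text
clock: 5.15
position: [0.6078, -0.1087, 0.0679]
ee_rot: [-0.0, 0.996, -0.086, -0.001]
contact_force: [-0.3, 1.0, 3.9]
width: 0.0
gripper_force: 2.0
```

All three touches are done. Next I rise, go behind the tin on the middle line of gap D, and open the fingers to about 28 mm so they form a self-centring cradle.

Emit:
move_arm --steps '[0,0,0,0,0,0.04,-1,0,0,0,0,0,0.08,-1,0,0,0,0,0,0.08,-1,0,0,0,-0.05,0.009,0.08,-1,0,0,0,-0.095,0.017,0.08,-0.34,0,0,0,-0.14,0.025,0.08,-0.34,0,0,0,-0.185,0.033,0.08,-0.34,0,0,0,-0.206,0.0365,0.08,-0.34,0,0,0,-0.206,0.0365,0.08,-0.34,0,0,0,-0.206,0.0365,0.08,-0.34]'

```text
clock: 6.15
position: [0.4028, -0.0725, 0.1487]
ee_rot: [0.0, 0.996, -0.086, 0.001]
contact_force: [0.9, 0.5, 0.2]
width: 0.028
gripper_force: 0.0
```

Run:
```python
from h import *
s=manip.get_state();print(s["position"],s["width"])
im=manip.get_image("top");g=im["pixels"]
cv2.imwrite("pics/t2.png",cv2.resize(g[140:300,210:400],None,fx=3.5,fy=3.5))
im=manip.get_image("side");cv2.imwrite("pics/s2.png",cv2.resize(im["pixels"][110:290,190:370],None,fx=3.3,fy=3.3))
```

```text
[ 0.40279433 -0.07249826  0.14871138] 0.02803026590330925
```

View pics/s2.png

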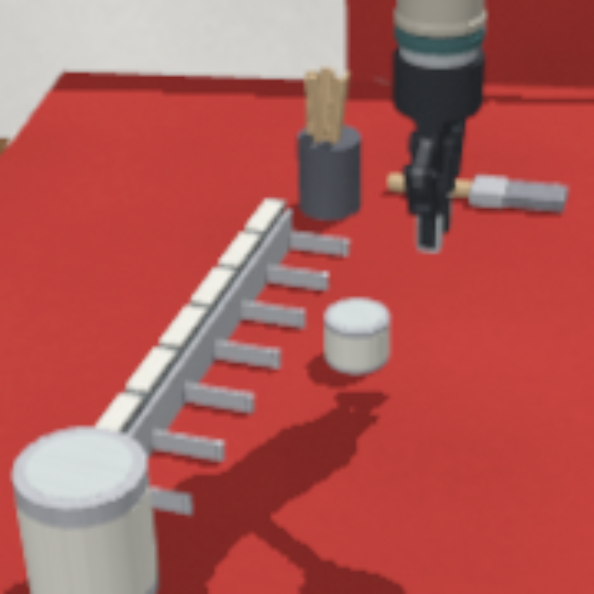

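The side view shows the tin still in its place at (357,335) and the fingers clear behind it at (428,240). Lowering.

Emit:
move_arm --steps '[0,0,0,0,0,-0.04,-0.34,0,0,0,0,0,-0.08,-0.34,0,0,0,0,0,-0.11,-0.34,0,0,0,0,0,-0.123,-0.34,0,0,0,0,0,-0.123,-0.34,0,0,0,0.01,-0.0015,-0.123,-0.34,0,0,0,0.015,-0.0025,-0.123,-0.34,0,0,0,0.02,-0.0035,-0.123,-0.34,0,0,0,0.025,-0.0045,-0.123,-0.34,0,0,0,0.025,-0.0045,-0.123,-0.34]'

```text
clock: 7.25
position: [0.4287, -0.0769, 0.0259]
ee_rot: [0.0, 0.996, -0.086, 0.001]
contact_force: [0.0, -1.4, 0.1]
width: 0.0283
gripper_force: 0.0
```

Emit:
move_arm --steps '[0,0,0,0.005,-0.001,0,-0.34,0,0,0,0.011,-0.002,0,-0.34,0,0,0,0.017,-0.003,0,-0.34,0,0,0,0.023,-0.004,0,-0.34,0,0,0,0.029,-0.005,0,-0.34,0,0,0,0.035,-0.006,0,-0.34,0,0,0,0.041,-0.007,0,-0.34,0,0,0,0.047,-0.0082,0,-0.34,0,0,0,0.05,-0.0087,0,-0.34,0,0,0,0.05,-0.0087,0,-0.34]'

```text
clock: 8.25
position: [0.4782, -0.0854, 0.0253]
ee_rot: [0.0, 0.996, -0.086, 0.001]
contact_force: [0.9, 0.2, -0.7]
width: 0.0283
gripper_force: 0.0
```

```bash
cat > chk.py <<'E'
from h import *
import sys
s=manip.get_state();p=np.array(s["position"]);xr=np.array([.9851,-.1718]);yr=np.array([.1718,.9851]);o=np.array([.600,-.0694])
print(p,s["contact_force"],s["width"],"tcp rack",(p[:2]-o)@xr,(p[:2]-o)@yr)
for n,b in(("top",(140,300,210,400)),("side",(110,290,190,370))):
    g=manip.get_image(n)["pixels"][b[0]:b[1],b[2]:b[3]]
    x=cv2.resize(g,(400,400*g.shape[0]//g.shape[1]),interpolation=cv2.INTER_CUBIC);x=cv2.copyMakeBorder(x,0,420-x.shape[0],0,0,0)
    o2=x if n=="top" else np.hstack([o2,x])
cv2.imwrite(f"pics/{sys.argv[1]}.png",o2)
E
python3 chk.py c1
```

```text
[ 0.47820687 -0.08544309  0.02533871] [ 0.90076024  0.18340344 -0.65601847] 0.028324296948759462 tcp rack -0.11722220617913114 -0.036728102874906424
```

View pics/c1.png

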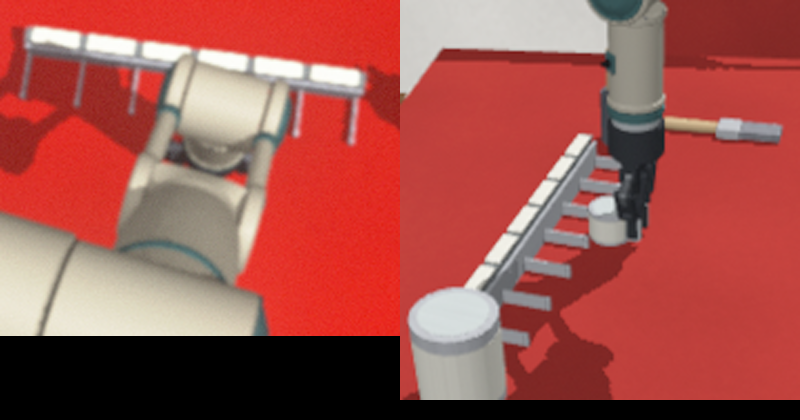

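The tin stands upright in the cradle, at (607,222) in the side half, and is just entering gap D. Continuing slowly.

Emit:
move_arm --steps '[0,0,0,0.005,-0.001,0,-0.34,0,0,0,0.01,-0.0018,0,-0.34,0,0,0,0.015,-0.0027,0,-0.34,0,0,0,0.02,-0.0036,0,-0.34,0,0,0,0.025,-0.0045,0,-0.34,0,0,0,0.03,-0.0053,0,-0.34,0,0,0,0.035,-0.0062,0,-0.34,0,0,0,0.04,-0.007,0,-0.34,0,0,0,0.043,-0.0076,0,-0.34,0,0,0,0.043,-0.0076,0,-0.34]'

```text
clock: 9.35
position: [0.521, -0.093, 0.0254]
ee_rot: [0.0, 0.996, -0.086, 0.001]
contact_force: [-0.0, -0.1, -0.2]
width: 0.0284
gripper_force: 0.0
```

Emit:
move_arm --steps '[0,0,0,0.001,0,0,-0.34,0,0,0,0.002,0,0,-0.34,0,0,0,0.003,-0.0005,0,-0.34,0,0,0,0.004,-0.0007,0,-0.34,0,0,0,0.004,-0.0007,0,-0.34,0,0,0,0.004,-0.0007,0,-0.34,0,0,0,0.004,-0.0007,0,-0.34,0,0,0,0.004,-0.0007,0,-0.34,0,0,0,0.004,-0.0007,0,-0.34,0,0,0,0.004,-0.0007,0,-0.34]'

```text
clock: 10.35
position: [0.5242, -0.0935, 0.0253]
ee_rot: [0.0, 0.996, -0.086, 0.0]
contact_force: [-1.3, 1.3, 0.3]
width: 0.0282
gripper_force: 0.3
```

```bash
python3 chk.py c2
```

```text
[ 0.52421599 -0.09347065  0.02532723] [-1.31011031  1.32024929  0.33390022] 0.02820833979682688 tcp rack -0.07051949125833168 -0.036731685903048074
```

View pics/c2.png

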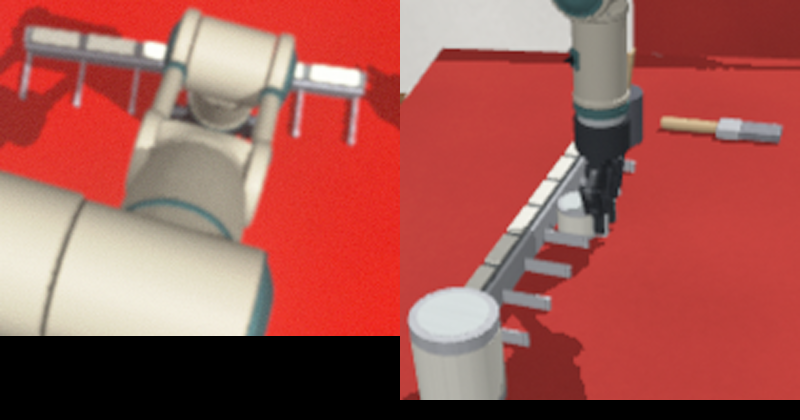

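The tin is in gap D, upright and almost at the plate. Pushing 1 mm at a time until the plate pushes back.

Emit:
move_arm --steps '[0,0,0,0.001,0,0,-0.34,0,0,0,0.001,0,0,-0.34,0,0,0,0.002,-0.0003,0,-0.34,0,0,0,0.002,-0.0003,0,-0.34,0,0,0,0.003,-0.0005,0,-0.34,0,0,0,0.003,-0.0005,0,-0.34,0,0,0,0.004,-0.0007,0,-0.34,0,0,0,0.004,-0.0007,0,-0.34,0,0,0,0.004,-0.0007,0,-0.34,0,0,0,0.004,-0.0007,0,-0.34]'

```text
clock: 11.45
position: [0.5284, -0.0942, 0.0253]
ee_rot: [0.0, 0.996, -0.086, 0.0]
contact_force: [0.1, -0.5, -0.6]
width: 0.0282
gripper_force: 0.3
```

Emit:
move_arm --steps '[0,0,0,0.001,0,0,-0.34,0,0,0,0.001,0,0,-0.34,0,0,0,0.002,-0.0003,0,-0.34,0,0,0,0.002,-0.0003,0,-0.34,0,0,0,0.003,-0.0005,0,-0.34,0,0,0,0.003,-0.0005,0,-0.34,0,0,0,0.004,-0.0007,0,-0.34,0,0,0,0.004,-0.0007,0,-0.34,0,0,0,0.004,-0.0007,0,-0.34,0,0,0,0.004,-0.0007,0,-0.34]'

```text
clock: 12.45
position: [0.5309, -0.0946, 0.0252]
ee_rot: [-0.0, 0.996, -0.086, -0.001]
contact_force: [-6.1, 0.8, 3.6]
width: 0.0282
gripper_force: 2.7
```

The plate now pushes back with about 6 N, so the tin is against it. I'll back off along the rack's -x, then rise and look.

Emit:
move_arm --steps '[0,0,0,-0.005,0.0009,0,-0.34,0,0,0,-0.015,0.0026,0,-0.34,0,0,0,-0.03,0.0052,0,-0.34,0,0,0,-0.06,0.0105,0,-0.34,0,0,0,-0.09,0.0157,0,-0.34,0,0,0,-0.12,0.021,0.02,-0.34,0,0,0,-0.14,0.0245,0.06,-0.34,0,0,0,-0.16,0.028,0.1,-0.34,0,0,0,-0.17,0.03,0.13,-0.34,0,0,0,-0.17,0.03,0.13,-0.34]'

```text
clock: 13.45
position: [0.3635, -0.0654, 0.1589]
ee_rot: [0.001, 0.996, -0.086, 0.005]
contact_force: [1.3, -0.3, -0.1]
width: 0.0281
gripper_force: 0.0
```

```bash
python3 chk.py c3
```

```text
[ 0.36345268 -0.06543442  0.15890224] [ 1.33938878 -0.33396967 -0.10178189] 0.02805866893929268 tcp rack -0.23370405321136592 -0.03673233860228258
```

View pics/c3.png

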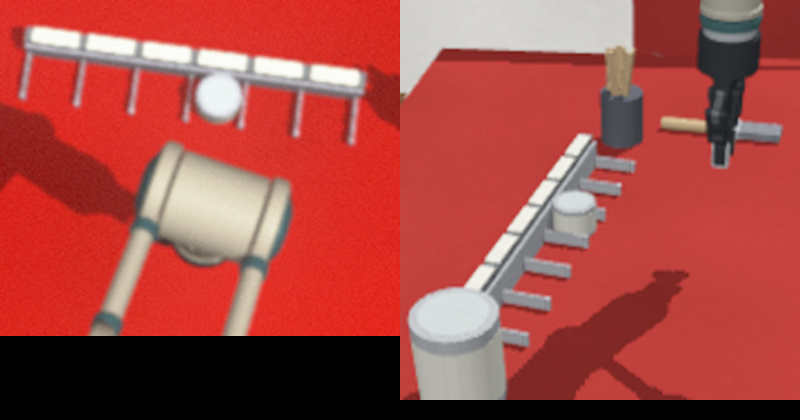

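The tin stands upright at (218,97) in the top half, between the third and fourth dividers from the pot's end and against the plate. The pot, brush and big tin haven't moved in the side view.

Run:
```python
from h import *
im=manip.get_image("top");g=im["pixels"];m=(g.min(2)>175).astype(np.uint8)
m[:,:295]=0;m[:,332:]=0;m[:178]=0;m[200:]=0
M=cv2.moments(m,True);p=ray(im,M["m10"]/M["m00"],M["m01"]/M["m00"],.046)[:2]-[.6,-.0694]
print(M["m00"],p@[.9851,-.1718],p@[.1718,.9851])
print(manip.sign_off())
```

```text
321.0 -0.029560599778758738 -0.039809518207543235
the job is handed in; nothing more can be done
None
```

I touched tickets F, E and D in order, then pushed the small tin upright into gap D, third from the pot's end, against the back plate (last measured about 30 mm from the plate's face and 3 mm off the gap's middle), and handed the job in; no verdict came back.

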